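# Pack a gift order in the corner-post caddy

## Task

Pack the gift order into the wooden caddy with the four corner posts: first the cake box flat on the caddy's floor, then the wooden divider board flat on the box, then the blue cookie tin upright in the middle of the board, each right way up and square between the posts. The box and board lean on the sloped display rack, so turn them level before lowering them in; set every piece down gently without dropping it, let go of each before fetching the next, and leave the spatula, jam jar and muffin plate where they are.

Things in the scene. Friction and masses are not known exactly. Their poses are not given: they have to be found in the camera images.
- cake_box: Brown cardboard pastry box with a red band round it, 110 x 60 x 48 mm (x, y, z), 0.2 to 0.45 kg, rigid. Origin at the centre of its underside, z out through its top, x along its length. It starts on the sloped rack, tilted 30 degrees, its length up the slope and its lower end against the lip.
- divider: Plain light-wood divider board, 110 x 60 x 14 mm (x, y, z), about 0.09 kg. Origin at the centre of its underside, z out through its top, x along its length. It starts on the sloped rack beside the cake box, lying the same way; which of the two is on the left varies.
- cookie_tin: Round blue tin with a brass-coloured lid (lid fixed), 60 mm diameter, 36 mm high, 0.12 to 0.26 kg. Origin at the centre of its underside, z up. Starts upright on the counter to one side, left or right.
- caddy: Fixed wooden caddy to the left or right: base 150 x 100 x 12 mm, four L-shaped corner posts (8 mm walls) with tops 80 mm above the counter, 68 mm above the pocket floor. Origin under the base centre, z up, x along its length. Pocket between the posts 116 (x) x 66 mm (y). Its long sides (+y, -y) are open over 60 mm between posts so fingers pass there; short sides over 22 mm.
- pocket (a point): Centre of the pocket's floor (upper face of the caddy's base, 12 mm above the counter); axes as the caddy's.
- rack: Fixed display rack: dark board 150 mm (up the slope) x 320 mm (y), tilted 30 degrees, rising towards the rack's +x (away from the robot); a lip along its low edge stands 16 mm above the face. Origin on the counter under the board's middle, z up; the face's middle is 67.5 mm above it. The two pieces lie about 80 mm either side of its middle.
- spatula: Loose spatula, 200 mm long, lying on the counter in front of the rack, near the robot. Leave alone. Origin at its middle, underneath.
- jam_jar: Loose amber jam jar, 64 mm diameter, 85 mm high, standing beside the rack. Leave alone. Origin at the centre of its underside.
- muffin_plate: Loose small white plate 124 mm across with a yellow muffin on it (one piece, 81 mm high), beside the rack on the other side. Leave alone. Origin at the centre of its underside.

How it is judged:
By the outcome, as a careful person would: the job done as asked, in the order asked, and still so for the second after the job is handed in, with the robot touching nothing.
It also fails if it takes over 72 s, if anything falls off the work surface, if the arm or the gripper's body presses on something with over 40 N, if the wrist force passes 120 N, or if a joint passes its speed limit or range.

## Robot

A 7-joint arm with a two-finger parallel gripper is mounted at the origin on the work surface. World frame = base frame: x ahead of the robot, y to its left, z up, the work surface at z = 0. Lengths are in mm, angles in rad, forces in N, time in s.
With the tool pointing down it reaches from about 400 to 875 mm from the base axis. Payload 6.5 kg.
Tool frame: the origin (TCP) lies midway between the tips of the shut fingers; the grasp point (between the pads) lies 19 mm behind it; z points along the fingers, y is the line along which they close (so a half turn about z gives the same grasp; the last joint's range is limited). The gripper opens to 85 mm and grips with 20 to 120 N. Pads are 22 mm wide; open, the fingers measure 114 mm over their backs; the gripper's body (76 mm by 85 mm) begins 54 mm behind the grasp point. The pads swing forward as they close: fully open they stand 13 mm farther back than shut.
Start: joints at [1.079, 0.536, -0.004, 1.538, 0.003, 1.067, -0.071], TCP at [268.477, -591.955, 231.29] pointing down, gripper open.
Joint ranges: [-2.7, 2.7], [-0.37, 2.16], [-1.27, 1.26], [0.24, 2.4], [-1.31, 4.45], [0.19, 1.91], [-2.76, 2.76]. Speed limits (rad/s): [2.39, 2.39, 3.14, 3.14, 3.14, 3.14, 3.14].

## Interface

Orientations are given as a unit quaternion [x, y, z, w].
In Python, from workcell import bot, eyes, hand_in gives the robot as it stands.
- The arm moves only by the tool step_arm, never from a script. Its argument "increments" is a list of rows, each a list of 5 numbers: the opening, from -1 (shut) to 1 (fully open), then the shift along the tool's x, y, z in cm, then the turn about the tool's z in degrees. A call has 1 to 10 rows; each row shifts and turns the commanded pose from where the row before left it, along the tool's axes as they then stand; what a row does not reach is not made up. A row lasts 1/8 s, in which the tool goes at most 62.5 mm and 10.7 degrees, less where a joint would pass 70% of its speed; a pose out of reach is approached as far as the arm can. A call is refused whole if a number of a shift passes 6.25 or a number of a turn 10.7, either way. A call with a gripper value outside its range is refused whole. The fingers move at their own pace and stop on an object; the grip force is fixed at half the most. Time passes only in rows, so rows that do not move let the fingers close. It gives the time, the measured TCP pose, the force, the opening and the grip force at its end, in the units of the state.
- bot.read_state(): the state, without advancing time (a new reading comes with each control period).
- eyes.camera(name): name is "scene" or "top" or "wrist"; returns (picture, depth): 384x512x3 uint8, red, green, blue; 384x512 float32, mm along the optical axis (not along the pixel's ray), 0 where there is no reading.
- eyes.get_calibration(name): a dict with "fx", "fy", "cx", "cy" (pixels), "k1" (the pictures are not rectified: a ray, as slopes to the right and down, at radius r is drawn at 1 + k1 r^2 times it, then the intrinsics apply), "rvec" (rotation vector, rad) and "tvec" (3), from world to camera coordinates, as OpenCV has them. Camera axes: x right, y down, z forward; pixel columns grow to the right and rows downward; lengths in mm; the calibration is good to about 2 mm. A picture is of the moment at which its call begins: read the wrist's pose just before it. get_calibration takes no time and is no camera call; for the wrist camera it gives the pose at the moment of the call.
- hand_in(): hands the job in; it is judged then, once.
Trained networks look in the newest picture that a camera, given by its name, has taken for a name from the list of things; names that differ only in an ending like _2 or _b are one class to them, and where a whole thing is asked for, a point or a joint stands for the part that bears it (a point fixed in the world has none). Each returns a list of dicts, best first, with "confidence" (0 to 1); they miss things now and then, are a little off and sometimes report something else, mostly with a low value. They report only what shows in the picture. A call takes as long as a camera call.
- eyes.trace(thing, camera): "region" (384x512 bool, what is visible of it) and "rect" ([left, top, right, bottom] in pixels, round what is visible of it).
The state is a dict: "clock": time; "joint_pos": joint angles; "joint_vel": joint speeds; "effort": joint torques, N m; "position": TCP position; "ee_rot": TCP orientation; "ft_force": force on the tool from outside, world axes, zero at the start; "moment": the same for the moment, N m; "grip_width": opening from 0.0 (shut) to 1.0 (fully open); "grip_force": force on a finger pad.
Only numpy, scipy, OpenCV 4.12 (cv2) and the standard library are available. Lean on these libraries where they do the work, as an engineer would, in place of code of your own. Each camera call takes 0.05 s, during which the arm holds its last target. There are 200 camera calls.

## Working session

There is one attempt and no reset: what is moved stays moved. The work goes in short steps, Python scripts to look and compute and a tool call to move; the robot and the scene stay as the last step left them, time stands still between calls to the robot, and variables do not carry over. Pictures are saved under pics/ and viewed, at most 10 in all, crops included, and the job is handed in when it is done.

Besides the shell and the picture viewer there is one more tool, called after "Emit:" by a JSON object that holds its "fn" and its "kwargs", one argument or row to a line. step_arm: Moves the arm, as the interface text tells. Its arguments: {"type":"object","properties":{"increments":{"type":"array"}},"required":["increments"]}

```bash
ls; mkdir -p pics; cat > h.py <<'E'
import numpy as np, cv2
from workcell import bot, eyes, hand_in
def calib(n):
    c=eyes.get_calibration(n); R=cv2.Rodrigues(np.array(c["rvec"],float))[0]; return c,R,np.array(c["tvec"],float).ravel()
def world(n,depth,c=None):
    """per-pixel world points (nan where no depth)"""
    c,R,t=c or calib(n); h,w=depth.shape
    u,v=np.meshgrid(np.arange(w),np.arange(h))
    K=np.array([[c["fx"],0,c["cx"]],[0,c["fy"],c["cy"]],[0,0,1.]])
    s=cv2.undistortPoints(np.stack([u,v],-1).reshape(-1,1,2).astype(float),K,np.array([c["k1"],0,0,0.])).reshape(h,w,2)
    P=np.concatenate([s*depth[...,None],depth[...,None]],-1)
    W=(P-t)@R
    W[depth<=0]=np.nan
    return W
def save(n,img): cv2.imwrite(f"pics/{n}.png",img[...,::-1])
E
python3 - <<'E'
from h import *
ims=[]
for n in("scene","top"):
    c=calib(n); im,d=eyes.camera(n); W=world(n,d,c); ims.append(im); np.savez(f"/tmp/{n}.npz",im=im,W=W)
    print(n,"cam at",(-c[1].T@c[2]).round(),c[0]["k1"])
    for th in("cake_box","divider","cookie_tin","caddy","rack","spatula","jam_jar","muffin_plate"):
        r=eyes.trace(th,n)
        if r:
            m=r[0]["region"]; p=W[m]; p=p[~np.isnan(p[:,0])]
            print(th,round(r[0]["confidence"],2),r[0]["rect"],m.sum(),np.percentile(p,[3,50,97],axis=0).round().tolist() if len(p) else None)
save("both",cv2.resize(np.vstack(ims),(448,600)) if 0 else cv2.resize(np.hstack(ims),(800,300)))
save("scene",ims[0]);save("top",ims[1])
print(bot.read_state())
E
```

```text
pics
scene cam at [1192.    3.  906.] 0.014531966131666236
cake_box 0.73 [266.5, 194.2, 291.5, 225.6] 810 [[531.0, 51.0, 77.0], [618.0, 78.0, 107.0], [639.0, 108.0, 128.0]]
divider 0.63 [205.6, 207.3, 233.5, 228.3] 508 [[543.0, -100.0, 47.0], [600.0, -70.0, 82.0], [636.0, -41.0, 99.0]]
cookie_tin 0.63 [119.4, 182.6, 146.7, 207.5] 437 [[449.0, -347.0, 2.0], [484.0, -319.0, 34.0], [503.0, -295.0, 39.0]]
caddy 0.92 [335.7, 149.3, 388.6, 205.0] 1897 [[386.0, 292.0, 5.0], [448.0, 341.0, 21.0], [523.0, 385.0, 81.0]]
rack 0.59 [186.9, 201.7, 314.7, 257.6] 3325 [[537.0, -146.0, 7.0], [638.0, 5.0, 76.0], [675.0, 158.0, 104.0]]
spatula 0.87 [234.5, 152.4, 267.7, 196.6] 578 [[307.0, -31.0, -0.0], [365.0, 14.0, 4.0], [482.0, 57.0, 20.0]]
jam_jar 0.95 [351.4, 224.8, 383.9, 262.8] 804 [[656.0, 278.0, 12.0], [692.0, 302.0, 72.0], [707.0, 332.0, 87.0]]
muffin_plate 0.76 [103.9, 222.2, 150.6, 262.8] 1588 [[593.0, -375.0, 9.0], [651.0, -314.0, 15.0], [687.0, -271.0, 80.0]]
top cam at [407.  -9. 972.] 0.03431154146890969
cake_box 0.67 [210.0, 147.5, 239.1, 198.5] 1365 [[530.0, 54.0, 74.0], [580.0, 82.0
[... 881 characters left out ...]
53640774, -0.00438308,  1.53790665,  0.00259004,
        1.06731014, -0.07120538]), 'joint_vel': array([-5.66895474e-04,  2.86416991e-04,  9.23930971e-06,  6.73075219e-04,
        4.61887064e-04, -8.95839408e-04, -7.51566375e-04]), 'effort': array([-1.75859573e-04, -5.83315980e+01,  1.04741413e+00, -2.59435540e+01,
        1.23947620e-02,  1.70381194e-03, -2.28861956e-05]), 'position': array([ 268.49239742, -591.93911854,  231.28242851]), 'ee_rot': array([ 9.77416791e-01,  2.11320647e-01, -1.74180850e-05, -8.59896809e-06]), 'ft_force': array([ 0.79742667,  0.35512799, -0.55722108]), 'moment': array([ 0.01007045, -0.0232919 , -0.01617295]), 'grip_force': 0.0, 'grip_width': 0.9964378677534035}
```

View pics/both.png

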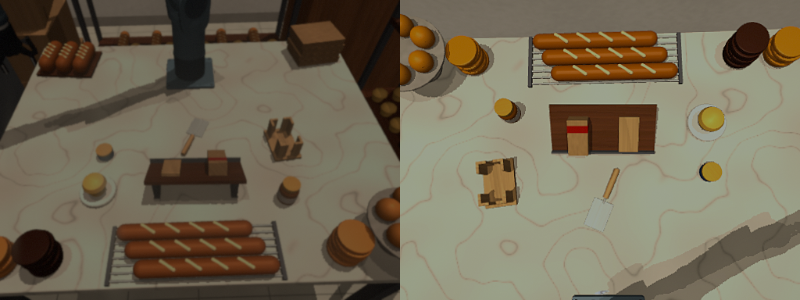

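```bash
cat > fit.py <<'E'
from h import *
from scipy.optimize import least_squares
def plane_rect(P):
    """fit plane robustly, then min-area rect: returns centre, normal, axes angle"""
    for _ in range(4):
        A=np.c_[P[:,:2],np.ones(len(P))]; k=np.linalg.lstsq(A,P[:,2],rcond=None)[0]; r=P[:,2]-A@k
        P=P[abs(r)<max(1.5,2*r.std())]
    n=np.array([-k[0],-k[1],1]);n/=np.linalg.norm(n)
    return P,n,r.std()
E
python3 - <<'E'
from fit import *
D={n:np.load(f"/tmp/{n}.npz")["W"] for n in("scene","top")}
def crop(W,lo,hi):
    P=W.reshape(-1,3); return P[np.all((P>lo)&(P<hi),axis=1)]
for n,W in D.items():
    print(n,"counter z",np.median(crop(W,[300,100,-20],[420,250,20])[:,2]).round(1))
    rk=crop(W,[540,-20,20],[670,30,120]); rk,nr,s=plane_rect(rk); print(" rack face tilt",np.degrees(np.arccos(nr[2])).round(1),"dir",np.degrees(np.arctan2(nr[1],nr[0])).round(1),"z at x=600,y=0",(rk[:,2].mean()+(-nr[0]*(600-rk[:,0].mean())-nr[1]*(0-rk[:,1].mean()))/nr[2]).round(1))
    for nm,y0,y1,h0 in(("box",40,125,25),("div",-115,-25,7)):
        P=crop(W,[500,y0,20],[680,y1,160]); h=(P-rk.mean(0))@nr
        Q=P[h>h0]; Q,nn,s=plane_rect(Q); print(" ",nm,len(Q),"tilt",np.degrees(np.arccos(nn[2])).round(1),"dir",np.degrees(np.arctan2(nn[1],nn[0])).round(1),"h",((Q-rk.mean(0))@nr).mean().round(1),"res",s.round(2))
        ex=np.array([nn[2],0,-nn[0]]);ex/=np.linalg.norm(ex);ey=np.cross(nn,ex);c=Q.mean(0)
        uv=np.c_[(Q-c)@ex,(Q-c)@ey].astype(np.float32)
        (cu,cv),sz,a=cv2.minAreaRect(uv); print("   topcentre",(c+cu*ex+cv*ey).round(1),"size",np.round(sz,1),"ang",round(a,1))
    P=crop(W,[370,270,74],[540,410,90]); (cx,cy),sz,a=cv2.minAreaRect(P[:,:2].astype(np.float32)); print("  posts",round(cx,1),round(cy,1),np.round(sz,1),round(a,1),"z",np.median(P[:,2]).round(1))
    P=crop(W,[370,270,6],[540,410,18]); (cx,cy),sz,a=cv2.minAreaRect(P[:,:2].astype(np.float32)); print("  base",round(cx,1),round(cy,1),np.round(sz,1),round(a,1),"z",np.median(P[:,2]).round(1))
    P=crop(W,[430,-370,30],[520,-270,45]); (cx,cy),r=cv2.minEnclosingCircle(P[:,:2].astype(np.float32)); print("  tin",round(cx,1),round(cy,1),round(r,1),np.median(P[:,:],axis=0).round(1))
E
```

```text
scene counter z -0.2
 rack face tilt 30.0 dir 178.6 z at x=600,y=0 64.7
  box 469 tilt 26.8 dir -180.0 h 47.2 res 3.46
   topcentre [572.7  80.3 103. ] size [ 60.3 112.9] ang 89.1
  div 418 tilt 29.9 dir 178.5 h 14.0 res 0.96
   topcentre [582.6 -68.4  71.7] size [117.5  88.3] ang 0.8
  posts 449.6 339.1 [134.   84.1] 6.3 z 79.1
  base 449.7 339.3 [152.8 101.4] 6.6 z 11.8
  tin 474.5 -323.4 30.4 [ 475.8 -322.4   35.8]
top counter z -1.0
 rack face tilt 30.0 dir 178.8 z at x=600,y=0 62.6
  box 1088 tilt 30.1 dir 179.0 h 48.1 res 1.54
   topcentre [573.6  83.7 101.8] size [ 59.9 109.2] ang 89.3
  div 1119 tilt 29.5 dir 178.7 h 14.2 res 1.58
   topcentre [583.9 -70.7  70.4] size [ 86.5 116.7] ang 89.7
  posts 450.4 343.2 [133.8  84.4] 6.5 z 79.0
  base 450.2 343.1 [151.3 102.6] 6.4 z 11.1
  tin 474.2 -321.0 31.3 [ 474.4 -320.7   34.6]
```

Emit:
{"fn": "step_arm", "kwargs": {
  "increments": [
    [1,0,0,0,8.6],
    [1,0,0,0,8.6],
    [1,0,0,0,8.5],
    [1,2.3,-5.24,0,0],
    [1,2.3,-5.24,0,0],
    [1,2.3,-5.24,0,0],
    [1,2.3,-5.24,0,0],
    [1,2.3,-5.24,0,0],
    [1,2.3,-5.24,0,0],
    [1,2.3,-5.24,0,0]
  ]
}}

```text
clock: 2.15
position: [438.5, -227.3, 231.7]
ee_rot: [1.0, -0.011, 0.0, 0.0]
ft_force: [1.2, -0.1, -1.2]
grip_width: 0.998
grip_force: 0.0
```

Emit:
{"fn": "step_arm", "kwargs": {
  "increments": [
    [1,2.3,-5.24,0,0],
    [1,2.3,-5.24,0,0],
    [1,2.3,-5.24,0,0],
    [1,2.3,-5.24,0,0],
    [1,2.3,-5.24,0,0],
    [1,2.3,-5.24,0,0],
    [1,0,0,0,0],
    [1,0,0,0,0]
  ]
}}

```text
clock: 3.15
position: [582.7, 81.6, 231.0]
ee_rot: [1.0, -0.011, -0.0, 0.0]
ft_force: [-0.1, -0.8, -0.3]
grip_width: 1.0
grip_force: 0.0
```

```bash
cat > look.py <<'E'
from fit import *
import sys
def look(name):
    s=bot.read_state(); c=calib("wrist"); im,d=eyes.camera("wrist"); W=world("wrist",d,c); save(name,im); np.savez(f"/tmp/{name}.npz",im=im,W=W)
    print("tcp",s["position"].round(1),"cam",(-c[1].T@c[2]).round(1),"axis",c[1][2].round(2)); return im,W,s
E
python3 - <<'E'
from look import *
im,W,s=look("w1")
print("range",np.nanpercentile(W.reshape(-1,3),[1,50,99],axis=0).round())
P=W.reshape(-1,3); P=P[~np.isnan(P[:,0])]
rk=P[(P[:,0]>540)&(P[:,0]<660)&(P[:,1]>0)&(P[:,1]<45)&(P[:,2]>20)]; rk,nr,_=plane_rect(rk); print(len(rk),"rack tilt",np.degrees(np.arccos(nr[2])),np.degrees(np.arctan2(nr[1],nr[0])),rk.mean(0))
h=(P-rk.mean(0))@nr
Q=P[(h>40)&(h<56)&(P[:,1]>40)&(P[:,1]<125)]; Q,nn,sd=plane_rect(Q)
print("box",len(Q),nn.round(3),sd,Q.min(0).round(1),Q.max(0).round(1))
ex=np.array([nn[2],0,-nn[0]]);ex/=np.linalg.norm(ex);ey=np.cross(nn,ex);c=Q.mean(0)
(cu,cv),sz,a=cv2.minAreaRect(np.c_[(Q-c)@ex,(Q-c)@ey].astype(np.float32)); print((c+cu*ex+cv*ey).round(1),np.round(sz,1),a)
E
```

```text
tcp [582.7  81.6 231. ] cam [656.6  79.7 372.7] axis [-0.29  0.01 -0.96]
range [[ 238. -274.   -2.]
 [ 593.   81.    1.]
 [ 760.  432.  325.]]
13351 rack tilt 72.38355922378992 10.346994658239298 [593.38597821  25.39007846 274.70181059]
box 1087 [0.007 0.001 1.   ] 0.6766591569499676 [707.9  40.6  -2.3] [7.386e+02 1.249e+02 7.000e-01]
[723.   82.4  -0.8] [17.3 87.9] 10.445075988769531
```

View pics/w1.png

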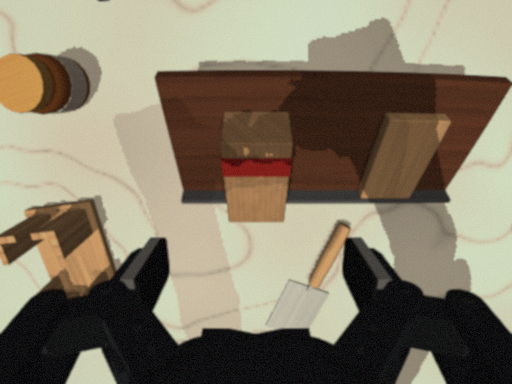

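The wrist view shows the box at (257,165) between the fingers' columns, the divider at (405,155), the caddy's edge at (50,240). The gripper's own points spoiled the fit, so I'll redo it without them.

```bash
python3 - <<'E'
from fit import *
W=np.load("/tmp/w1.npz")["W"]
P=W.reshape(-1,3); P=P[(P[:,2]<145)]
rk=P[(P[:,0]>540)&(P[:,0]<660)&(P[:,1]>-20)&(P[:,1]<40)&(P[:,2]>25)]; rk,nr,_=plane_rect(rk); print(len(rk),"rack tilt",np.degrees(np.arccos(nr[2])),np.degrees(np.arctan2(nr[1],nr[0])),rk.mean(0))
h=(P-rk.mean(0))@nr
for nm,h0,h1,y0,y1 in(("box",43,53,40,125),("div",10,18,-120,-30)):
    Q=P[(h>h0)&(h<h1)&(P[:,1]>y0)&(P[:,1]<y1)&(P[:,0]>515)]; nn=nr
    ex=np.array([nn[2],0,-nn[0]]);ex/=np.linalg.norm(ex);ey=np.cross(nn,ex);c=Q.mean(0)
    uv=np.c_[(Q-c)@ex,(Q-c)@ey]
    lo,hi=np.percentile(uv,[1,99],axis=0)
    m=np.all((uv>lo-1.5)&(uv<hi+1.5),axis=1)
    (cu,cv),sz,a=cv2.minAreaRect(uv[m].astype(np.float32)); print(nm,m.sum(),"h",h[(h>h0)&(h<h1)&(P[:,1]>y0)&(P[:,1]<y1)].mean().round(1),(c+cu*ex+cv*ey).round(1),np.round(sz,1),round(a,1))
E
```

```text
5826 rack tilt 29.82664212351529 178.9219255219702 [609.96825661  10.13738744  69.75937376]
box 5342 h 47.9 [570.7  80.9 101.8] [ 60.4 109.9] 88.9
div 4875 h 13.9 [581.5 -76.3  70.4] [ 74.1 116.7] 88.9
```

Emit:
{"fn": "step_arm", "kwargs": {
  "increments": [
    [1,0,0,4.5,0],
    [1,0,0,4.5,0],
    [1,0,0,4.0,0],
    [1,0,0,2.7,0],
    [1,0,0,1.0,0],
    [1,0,0,0,0],
    [-1,0,0,0,0],
    [-1,0,0,0,0],
    [-1,0,0,0,0],
    [-1,0,0,0,0]
  ]
}}

```text
clock: 4.45
position: [583.9, 82.0, 65.9]
ee_rot: [1.0, -0.012, 0.001, 0.0]
ft_force: [-1.5, -1.5, 4.4]
grip_width: 0.694
grip_force: 65.7
```

Emit:
{"fn": "step_arm", "kwargs": {
  "increments": [
    [-1,0,0,0,0],
    [-1,0,0,-1,0],
    [-1,0,0,-2,0],
    [-1,0,0,-3,0],
    [-1,0,0,-3,0],
    [-1,0,0,-3,0],
    [-1,0,0,0,0]
  ]
}}

```text
clock: 5.32
position: [584.8, 82.8, 187.6]
ee_rot: [1.0, -0.011, 0.003, -0.001]
ft_force: [0.4, 0.1, -4.0]
grip_width: 0.694
grip_force: 65.6
```

Emit:
{"fn": "step_arm", "kwargs": {
  "increments": [
    [-1,-2.0,-1.1,0,0],
    [-1,-3.5,-2.0,0,0],
    [-1,-4.0,-2.2,0,0],
    [-1,-4.0,-2.2,2,0],
    [-1,-2.2,-1.35,3,0],
    [-1,0,0,2.8,0],
    [-1,0,0,0,0],
    [-1,0,0,0,0]
  ]
}}

```text
clock: 6.32
position: [428.4, 174.2, 106.7]
ee_rot: [1.0, -0.012, 0.0, -0.0]
ft_force: [0.0, -0.3, -2.8]
grip_width: 0.699
grip_force: 66.2
```

```bash
cat > obj.py <<'E'
from look import *
def planes(cam,lo,hi,name=None):
    """largest planes in world crop via normals from depth: print tilt + centre"""
    c=calib(cam); im,d=eyes.camera(cam); W=world(cam,d,c)
    if name: save(name,im)
    P=W.reshape(-1,3); P=P[np.all((P>lo)&(P<hi),axis=1)]
    return im,W,P
E
python3 - <<'E'
from obj import *
s=bot.read_state(); p=s["position"]; print(p.round(1))
for cam in("scene","top","wrist"):
    im,W,P=planes(cam,p+[-80,-60,-50],p+[80,60,62],"hold_"+cam)
    r=eyes.trace("cake_box",cam)
    if r:
        m=r[0]["region"]; m=cv2.erode(m.astype(np.uint8),np.ones((3,3)))>0
        Q=W[m]; Q=Q[~np.isnan(Q[:,0])]; Q=Q[np.linalg.norm(Q-p,axis=1)<110]
        print(cam,r[0]["confidence"],len(Q),(np.percentile(Q,[2,50,98],axis=0)-p).round(1).tolist() if len(Q) else None)
        if len(Q)>50:
            Q,n,sd=plane_rect(Q); print("  plane n",n.round(3),len(Q),sd)
E
```

```text
[428.4 174.2 106.7]
scene 0.62 482 [[-28.0, -31.1, 24.9], [40.0, -1.7, 45.9], [54.8, 24.6, 63.1]]
  plane n [-0.034 -0.001  0.999] 482 11.273737062189069
top 0.61 574 [[-57.0, -28.5, 4.2], [-22.7, -14.6, 25.9], [59.3, 16.2, 61.5]]
  plane n [-0.236  0.158  0.959] 421 5.780048421781237
wrist 0.75 30770 [[-29.7, -28.3, 24.6], [35.2, -0.8, 49.5], [55.7, 26.7, 62.4]]
  plane n [-0.216  0.006  0.976] 26442 8.59415484478793
```

View pics/hold_scene.png

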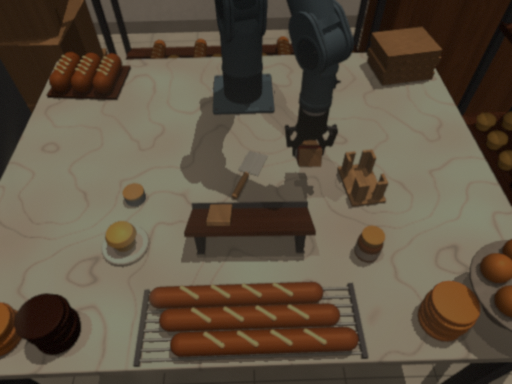

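The box hangs at (310,155) in the scene view, still tilted about 30° with its far end high. I'll press its low edge on free counter and swing it level.

Emit:
{"fn": "step_arm", "kwargs": {
  "increments": [
    [-1,0,0,3.5,0],
    [-1,0,0,2.5,0],
    [-1,0,0,1.0,0],
    [-1,0,0,0.3,0],
    [-1,0,0,0.3,0],
    [-1,0.2,0,0.2,0],
    [-1,0,0,0,0]
  ]
}}

```text
clock: 7.5
position: [431.7, 174.6, 30.0]
ee_rot: [1.0, -0.012, 0.002, -0.0]
ft_force: [0.7, -1.6, 7.9]
grip_width: 0.692
grip_force: 68.2
```

Emit:
{"fn": "step_arm", "kwargs": {
  "increments": [
    [-1,0.36,0,0.25,0],
    [-1,0.36,0,0.25,0],
    [-1,0.34,0,0.28,0],
    [-1,0.32,0,0.3,0],
    [-1,0,0,0,0]
  ]
}}

```text
clock: 8.12
position: [444.1, 174.2, 18.7]
ee_rot: [1.0, -0.011, 0.0, -0.0]
ft_force: [-1.5, -1.8, 4.5]
grip_width: 0.697
grip_force: 69.0
```

Emit:
{"fn": "step_arm", "kwargs": {
  "increments": [
    [-1,0.28,0,0.33,0],
    [-1,0.28,0,0.33,0],
    [-1,0.24,0,0.3,0],
    [-1,0.1,0,0.15,0],
    [-1,0,0,0,0]
  ]
}}

```text
clock: 8.75
position: [452.4, 174.0, 7.4]
ee_rot: [1.0, -0.011, -0.0, 0.0]
ft_force: [-2.9, -0.5, 4.8]
grip_width: 0.695
grip_force: 69.8
```

```bash
cat > chk.py <<'E'
from obj import *
def chk(thing,zlo,zhi):
    s=bot.read_state(); p=s["position"]; print(p.round(1),s["ft_force"].round(1),s["grip_width"])
    for cam in("wrist",):
        im,W,P=planes(cam,p-200,p+200,"c_%d"%(s["clock"]*100))
        r=eyes.trace(thing,cam)
        if r:
            m=cv2.erode(r[0]["region"].astype(np.uint8),np.ones((5,5)))>0
            Q=W[m]; Q=Q[(Q[:,2]>zlo)&(Q[:,2]<zhi)]
            print(cam,r[0]["confidence"],len(Q),np.percentile(Q,[1,50,99],axis=0).round(1).tolist())
            Q,n,sd=plane_rect(Q); print("  n",n.round(3),len(Q),sd)
E
python3 -c "
from chk import *
chk('cake_box',35,75)"
```

```text
[452.4 174.    7.4] [-2.9 -0.5  4.8] 0.6951791846688637
wrist 0.88 24506 [[434.7, 145.1, 37.4], [474.4, 173.3, 50.4], [499.3, 201.3, 52.2]]
  n [-0.041  0.001  0.999] 22413 0.5626532796457142
```

Emit:
{"fn": "step_arm", "kwargs": {
  "increments": [
    [-1,0.05,0,0.12,0],
    [-1,0.05,0,0.12,0],
    [-1,0,0,0.05,0],
    [-1,0,0,0,0]
  ]
}}

```text
clock: 9.35
position: [453.8, 173.9, 4.9]
ee_rot: [1.0, -0.011, 0.0, -0.0]
ft_force: [-4.7, -1.7, 13.3]
grip_width: 0.694
grip_force: 70.7
```

```bash
python3 -c "
from chk import *
chk('cake_box',35,75)"
```

```text
[453.8 173.9   4.9] [-4.7 -1.7 13.3] 0.694029573579758
```

Emit:
{"fn": "step_arm", "kwargs": {
  "increments": [
    [1,0,0,0,0],
    [1,0,0,0,0],
    [1,0,0,0,0],
    [1,0,0,0,0]
  ]
}}

```text
clock: 9.95
position: [453.9, 173.8, 3.5]
ee_rot: [1.0, -0.011, 0.0, -0.0]
ft_force: [0.1, -0.1, -0.7]
grip_width: 0.998
grip_force: 0.0
```

```bash
python3 - <<'E'
from obj import *
s=bot.read_state(); p=s["position"]; print(p.round(1),s["grip_width"])
for cam in("wrist","top","scene"):
    im,W,P=planes(cam,[340,110,42],[560,240,54],"rel_"+cam)
    P=P[abs(P[:,1]-174)<33]
    if len(P)>50:
        Q,n,sd=plane_rect(P); (cx,cy),sz,a=cv2.minAreaRect(Q[:,:2].astype(np.float32)); print(cam,len(Q),n.round(3),"x",np.percentile(Q[:,0],[.5,99.5]).round(1),"y",np.percentile(Q[:,1],[1,99]).round(1),cx,cy,sz,a,"z",np.median(Q[:,2]))
E
```

```text
[453.9 173.8   3.5] 0.9979091725305371
wrist 24582 [ 0.006 -0.003  1.   ] x [433.9 540. ] y [144.  202.4] 485.43707275390625 172.86630249023438 (60.801605224609375, 112.037109375) 88.44363403320312 z 47.207162299989534
top 331 [0.004 0.005 1.   ] x [393.5 542.9] y [146.2 179.6] 469.2756042480469 164.73538208007812 (39.369117736816406, 151.40609741210938) 88.07474517822266 z 46.92560126239796
scene 351 [ 0.012 -0.005  1.   ] x [435.6 542.4] y [142.8 202.4] 484.01483154296875 172.50445556640625 (59.78553009033203, 122.27980041503906) 88.52350616455078 z 47.49690139816562
```

View pics/rel_wrist.png

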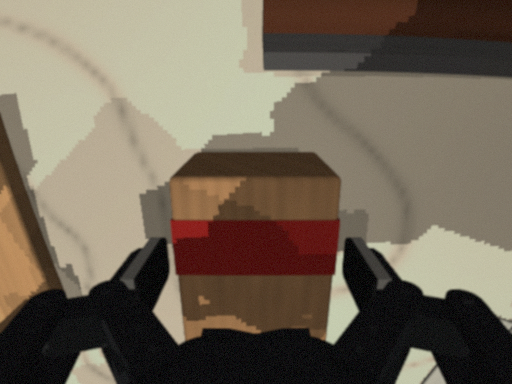

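```bash
python3 - <<'E'
from obj import *
for cam in("wrist","top","scene"):
    im,W,P=planes(cam,[340,141,43],[522,206,52])
    if len(P)>50: 
        print(cam,len(P),"x",np.percentile(P[:,0],[.3,1,99,99.7]).round(1),"y",np.percentile(P[:,1],[.3,1,99,99.7]).round(1)); 
        Q=P[P[:,0]>440]; (cx,cy),sz,a=cv2.minAreaRect(Q[:,:2].astype(np.float32)); print(cx,cy,sz,a)
E
```

```text
wrist 25118 x [432.6 435.3 500.6 501. ] y [143.4 144.1 202.6 203.1]
470.3668518066406 173.33453369140625 (60.701107025146484, 61.54430389404297) 89.09256744384766
top 339 x [393.5 393.6 503.2 503.3] y [146.2 146.3 179.4 180.7]
481.1693115234375 155.07705688476562 (64.04673767089844, 32.06489562988281) 25.091384887695312
scene 378 x [432.9 435.8 501.9 502.9] y [142.3 143.1 202.1 203.2]
471.24713134765625 172.65606689453125 (60.38573455810547, 63.530818939208984) 88.04878234863281
```

Emit:
{"fn": "step_arm", "kwargs": {
  "increments": [
    [1,-0.65,0,-0.5,0],
    [1,0,0,0,0],
    [-1,0,0,0,0],
    [-1,0,0,0,0],
    [-1,0,0,0,0],
    [-1,0,0,0,0],
    [-1,0,0,0,0]
  ]
}}

```text
clock: 11.12
position: [447.4, 174.0, 8.8]
ee_rot: [1.0, -0.011, 0.0, -0.0]
ft_force: [-0.7, -0.4, 4.9]
grip_width: 0.696
grip_force: 64.9
```

Emit:
{"fn": "step_arm", "kwargs": {
  "increments": [
    [-1,0,0,-1,0],
    [-1,0,0,-4,0],
    [-1,0,0,-5,0],
    [-1,0,0,-5,0],
    [-1,0,-3,-3,-3.8],
    [-1,0,-5,0,-3.9],
    [-1,0,0,0,0],
    [-1,0,0,0,0]
  ]
}}

```text
clock: 12.12
position: [445.1, 253.0, 188.1]
ee_rot: [0.998, 0.056, -0.001, 0.001]
ft_force: [1.1, -0.1, -3.8]
grip_width: 0.694
grip_force: 67.0
```

```bash
cat > cad.py <<'E'
from look import *
def cad(name,cam="wrist"):
    im,W,s=look(name); P=W.reshape(-1,3); P=P[(P[:,0]>365)&(P[:,0]<535)&(P[:,1]>275)&(P[:,1]<410)]
    for lo,hi in((76,84),(8,15)):
        Q=P[(P[:,2]>lo)&(P[:,2]<hi)]
        if len(Q)<30: print("few");continue
        (cx,cy),sz,a=cv2.minAreaRect(Q[:,:2].astype(np.float32)); print(lo,len(Q),round(cx,1),round(cy,1),np.round(sz,1),round(a,1),Q[:,2].mean().round(1),Q.min(0).round(1),Q.max(0).round(1))
    return W,s
E
python3 -c "
from cad import *
cad('w_cad')"
```

```text
tcp [445.1 253.  188.1] cam [518.7 261.2 329.7] axis [-0.29 -0.03 -0.96]
76 2124 448.5 341.0 [132.6  82.8] 6.5 79.0 [378.3 303.9  76. ] [518.6 389.2  81.8]
8 6185 449.3 341.1 [148.6 100.3] 6.6 11.2 [373.8 293.3   8.3] [528.4 398.9  15. ]
```

View pics/w_cad.png

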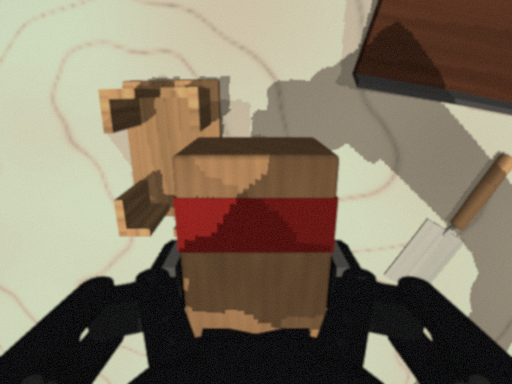

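Emit:
{"fn": "step_arm", "kwargs": {
  "increments": [
    [-1,0.4,-2.72,0,0],
    [-1,0.65,-4,0,0],
    [-1,0.4,-2,0,0],
    [-1,0,0,4,0],
    [-1,0,0,2.5,0],
    [-1,0,0,0,0],
    [-1,0,0,0,0]
  ]
}}

```text
clock: 13.05
position: [451.2, 341.9, 124.4]
ee_rot: [0.998, 0.055, 0.001, -0.0]
ft_force: [-0.2, -0.8, -3.3]
grip_width: 0.694
grip_force: 66.8
```

```bash
python3 - <<'E'
from cad import *
W,s=cad('w_cad2'); print(s["ee_rot"])
P=W.reshape(-1,3); p=s["position"]; Q=P[(P[:,2]>p[2]+30)&(P[:,2]<p[2]+48)&(np.linalg.norm(P[:,:2]-p[:2],axis=1)<75)&(abs(P[:,1]-p[1])<40)]
a=np.radians(6.5); e=np.array([[np.cos(a),np.sin(a)],[-np.sin(a),np.cos(a)]])
q=(Q[:,:2]-p[:2])@e.T; q=q[(q[:,0]>-5)]; print(len(q),np.percentile(q,[1,99],axis=0).round(1),np.median(Q[:,2])-p[2])
im,d=eyes.camera("scene"); save("sc_cad",im[100:260,260:460].repeat(3,0).repeat(3,1))
E
```

```text
tcp [451.2 341.9 124.4] cam [524.5 349.8 266.2] axis [-0.29 -0.03 -0.96]
76 1725 505.4 347.4 [18.5 82.8] 6.0 79.1 [492.  305.7  76.1] [518.7 388.9  81.1]
8 2846 506.7 348.2 [ 33.2 100.2] 6.4 11.1 [486.9 299.1   8. ] [528.6 399.3  15. ]
[ 9.98465233e-01  5.53795936e-02  5.03327597e-04 -1.61663087e-04]
24027 [[ -4.2 -33.6]
 [ 53.3  32.8]] 38.37723224606623
```

View pics/w_cad2.png

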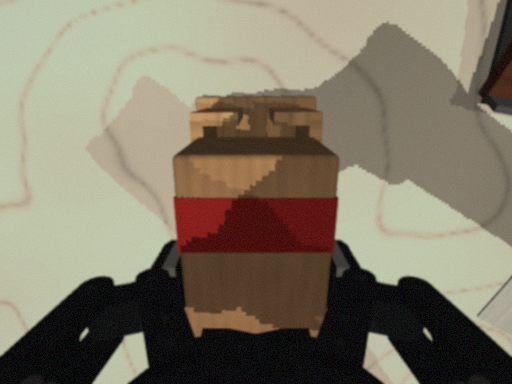

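Emit:
{"fn": "step_arm", "kwargs": {
  "increments": [
    [-1,-0.08,0.04,1.5,0],
    [-1,0,0,1.5,0],
    [-1,0,0,1.5,0],
    [-1,0,0,1.5,0],
    [-1,0,0,1.5,0],
    [-1,0,0,1.2,0],
    [-1,0,0,0.5,0],
    [-1,0,0,0.3,0],
    [-1,0,0,0,0]
  ]
}}

```text
clock: 14.28
position: [449.8, 341.7, 28.6]
ee_rot: [0.998, 0.056, 0.0, -0.0]
ft_force: [0.5, 0.5, -3.5]
grip_width: 0.692
grip_force: 67.1
```

Emit:
{"fn": "step_arm", "kwargs": {
  "increments": [
    [-1,0,0,0.3,0],
    [-1,0,0,0.3,0],
    [-1,0,0,0.1,0],
    [-1,0,0,0,0]
  ]
}}

```text
clock: 14.78
position: [449.6, 341.6, 21.4]
ee_rot: [0.998, 0.056, -0.0, 0.0]
ft_force: [-0.1, 0.2, -3.9]
grip_width: 0.692
grip_force: 67.1
```

Emit:
{"fn": "step_arm", "kwargs": {
  "increments": [
    [-1,0,0,0.07,0],
    [-1,0,0,0.07,0],
    [-1,0,0,0,0]
  ]
}}

```text
clock: 15.15
position: [449.8, 341.7, 20.8]
ee_rot: [0.998, 0.056, 0.0, 0.0]
ft_force: [-1.9, -1.5, 4.4]
grip_width: 0.698
grip_force: 68.1
```

Emit:
{"fn": "step_arm", "kwargs": {
  "increments": [
    [1,0,0,0,0],
    [1,0,0,0,0],
    [1,0,0,0,0],
    [1,0,0,-2,0],
    [1,0,0,-5,0],
    [1,0,0,-5,0],
    [1,0,0,-5,3.8],
    [1,0,0,0,3.9]
  ]
}}

```text
clock: 16.15
position: [451.9, 343.7, 196.0]
ee_rot: [1.0, -0.013, 0.004, -0.003]
ft_force: [0.4, -0.0, -0.1]
grip_width: 1.002
grip_force: 0.0
```

Emit:
{"fn": "step_arm", "kwargs": {
  "increments": [
    [1,1.87,5.1,0,0],
    [1,1.87,5.1,0,0],
    [1,1.87,5.1,0,0],
    [1,1.87,5.1,0,0],
    [1,1.87,5.1,0,0],
    [1,1.87,5.1,0,0],
    [1,1.87,5.1,0,0],
    [1,1.87,5.1,0,0],
    [1,0,0,0,0],
    [1,0,0,0,0]
  ]
}}

```text
clock: 17.4
position: [589.9, -68.9, 190.9]
ee_rot: [1.0, -0.011, 0.0, -0.0]
ft_force: [0.0, -0.6, 0.2]
grip_width: 1.001
grip_force: 0.0
```

```bash
python3 - <<'E'
from look import *
im,W,s=look("w_div"); print(s["ee_rot"].round(4))
r=eyes.trace("divider","wrist"); m=r[0]["region"]; print(r[0]["confidence"],m.sum())
P=W.reshape(-1,3); P=P[P[:,2]<145]
rk=P[(P[:,0]>545)&(P[:,0]<655)&(P[:,1]>-25)&(P[:,1]<30)&(P[:,2]>25)]; rk,nr,_=plane_rect(rk); print("rack",np.degrees(np.arccos(nr[2])),np.degrees(np.arctan2(nr[1],nr[0])),rk.mean(0),"z at 590",rk[:,2].mean()+(590-rk[:,0].mean())*-nr[0]/nr[2])
Q=W[m]; Q=Q[~np.isnan(Q[:,0])]; h=(Q-rk.mean(0))@nr; Q=Q[(h>10)&(h<18)]; print("h",h.mean())
ex=np.array([nr[2],0,-nr[0]]);ex/=np.linalg.norm(ex);ey=np.cross(nr,ex);c=Q.mean(0)
(cu,cv),sz,a=cv2.minAreaRect(np.c_[(Q-c)@ex,(Q-c)@ey].astype(np.float32)); print((c+cu*ex+cv*ey).round(1),np.round(sz,1),a)
# box in caddy
for cam in("top","scene"):
    im,d=eyes.camera(cam); V=world(cam,d); b=V.reshape(-1,3); b=b[(b[:,0]>380)&(b[:,0]<520)&(b[:,1]>300)&(b[:,1]<385)&(b[:,2]>54)&(b[:,2]<66)]
    if len(b)>30: b,n,sd=plane_rect(b); print(cam,len(b),"box top z",b[:,2].mean().round(1),n.round(3),b.mean(0).round(1),cv2.minAreaRect(b[:,:2].astype(np.float32)))
E
```

```text
tcp [589.9 -68.9 190.9] cam [663.7 -71.  332.7] axis [-0.29  0.01 -0.96]
[ 9.999e-01 -1.120e-02  3.000e-04 -5.000e-04]
0.7 6310
rack 29.823781686430458 178.72482173642388 [608.6851884    2.22194437  69.23648481] z at 590 58.52772738984151
h 13.25043113124451
[583.7 -70.9  71.9] [ 60.  111.8] 88.87603759765625
top 1163 box top z 59.3 [-0.005  0.004  1.   ] [450.2 344.6  59.3] ((449.4432678222656, 342.77362060546875), (132.46949768066406, 80.05374908447266), 4.3706955909729)
scene 572 box top z 59.8 [ 0.    -0.013  1.   ] [447.7 341.2  59.8] ((452.59967041015625, 340.116455078125), (129.96490478515625, 77.97927856445312), 3.0695672035217285)
```

View pics/w_div.png

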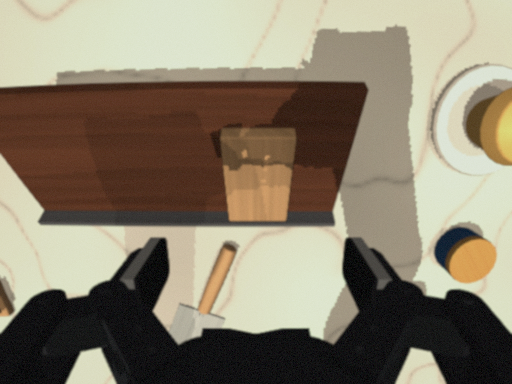

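Emit:
{"fn": "step_arm", "kwargs": {
  "increments": [
    [1,-0.2,0.18,4,0],
    [1,0,0,4,0],
    [1,0,0,3,0],
    [1,0,0,1.6,0],
    [1,0,0,0.5,0],
    [1,0,0,0,0],
    [-1,0,0,0,0],
    [-1,0,0,0,0],
    [-1,0,0,0,0],
    [-1,0,0,0,0]
  ]
}}

```text
clock: 18.85
position: [588.7, -71.5, 60.5]
ee_rot: [1.0, -0.011, 0.001, 0.0]
ft_force: [-1.8, 0.3, 6.5]
grip_width: 0.678
grip_force: 64.5
```

Emit:
{"fn": "step_arm", "kwargs": {
  "increments": [
    [-1,0,0,0,0],
    [-1,0,0,-0.5,0],
    [-1,0,0,-1.5,0],
    [-1,0,0,-3,0],
    [-1,0,0,-4,0],
    [-1,0,0,0,0]
  ]
}}

```text
clock: 19.6
position: [590.6, -71.7, 153.3]
ee_rot: [1.0, -0.012, 0.004, 0.0]
ft_force: [0.4, 0.6, -1.2]
grip_width: 0.682
grip_force: 64.4
```

```bash
cat > held.py <<'E'
from look import *
def held(thing,name,zr=(-30,80)):
    im,W,s=look(name); p=s["position"]; r=eyes.trace(thing,"wrist")
    if not r: print("none"); return
    m=cv2.erode(r[0]["region"].astype(np.uint8),np.ones((5,5)))>0
    Q=W[m]-p; Q=Q[(Q[:,2]>zr[0])&(Q[:,2]<zr[1])&(np.linalg.norm(Q,axis=1)<120)]
    Q,n,sd=plane_rect(Q); print(r[0]["confidence"],len(Q),"n",n.round(3),"tilt",np.degrees(np.arctan2(-n[0],n[2])).round(1),sd.round(2),np.percentile(Q,[1,50,99],axis=0).round(1).tolist())
E
python3 -c "
from held import *
held('divider','w_div2')"
```

```text
tcp [590.6 -71.7 153.3] cam [663.4 -73.6 295.5] axis [-0.29  0.01 -0.96]
0.83 14354 n [-0.505  0.011  0.863] tilt 30.3 0.48 [[-44.6, -28.1, -12.3], [16.0, -0.4, 23.5], [42.6, 27.0, 38.7]]
```

Emit:
{"fn": "step_arm", "kwargs": {
  "increments": [
    [-1,-2.3,1.35,0,0],
    [-1,-4.6,2.7,0,0],
    [-1,-4.6,2.7,0,0],
    [-1,-2.3,1.35,2,0],
    [-1,0,0,4,0],
    [-1,0,0,3.5,0],
    [-1,0,0,2.0,0],
    [-1,0,0,0.3,0],
    [-1,0,0,0.3,0],
    [-1,0,0,0,0]
  ]
}}

```text
clock: 20.95
position: [448.5, -149.3, 28.5]
ee_rot: [1.0, -0.011, 0.0, 0.0]
ft_force: [0.0, -0.0, -1.0]
grip_width: 0.679
grip_force: 64.5
```

Emit:
{"fn": "step_arm", "kwargs": {
  "increments": [
    [-1,0,0,0.25,0],
    [-1,0,0,0,0]
  ]
}}

```text
clock: 21.2
position: [449.4, -149.5, 26.4]
ee_rot: [1.0, -0.011, 0.001, 0.0]
ft_force: [0.2, -0.2, 6.0]
grip_width: 0.683
grip_force: 65.2
```

Contact at z≈27.5; continue on the arc.

Emit:
{"fn": "step_arm", "kwargs": {
  "increments": [
    [-1,0.22,0,0.34,0],
    [-1,0.2,0,0.35,0],
    [-1,0.18,0,0.36,0],
    [-1,0.16,0,0.37,0],
    [-1,0.13,0,0.39,0],
    [-1,0,0,0,0]
  ]
}}

```text
clock: 21.95
position: [460.9, -149.7, 9.2]
ee_rot: [1.0, -0.011, 0.003, 0.0]
ft_force: [4.5, 0.4, 11.2]
grip_width: 0.679
grip_force: 69.9
```

```bash
python3 -c "
from held import *
held('divider','w_div3')"
```

```text
tcp [ 460.9 -149.7    9.2] cam [ 533.8 -151.5  151.4] axis [-0.29  0.01 -0.96]
0.66 19700 n [-0.198  0.005  0.98 ] tilt 11.4 0.51 [[-49.5, -28.4, 5.6], [10.5, -0.4, 17.9], [46.1, 27.5, 25.3]]
```

Emit:
{"fn": "step_arm", "kwargs": {
  "increments": [
    [-1,0.08,0,0.3,0],
    [-1,0.06,0,0.3,0],
    [-1,0.05,0,0.25,0],
    [-1,0.03,0,0.15,0],
    [-1,0,0,0,0]
  ]
}}

```text
clock: 22.68
position: [463.2, -149.6, -0.8]
ee_rot: [1.0, -0.011, 0.004, 0.0]
ft_force: [4.8, 0.8, 9.6]
grip_width: 0.685
grip_force: 71.4
```

```bash
python3 -c "
from held import *
held('divider','w_div4')"
```

```text
tcp [ 463.2 -149.6   -0.8] cam [ 536.1 -151.5  141.5] axis [-0.29  0.01 -0.96]
0.79 19962 n [-0.04   0.001  0.999] tilt 2.3 0.55 [[-41.6, -28.4, 14.1], [9.6, -0.4, 16.6], [45.9, 27.4, 18.9]]
```

Emit:
{"fn": "step_arm", "kwargs": {
  "increments": [
    [-1,0,0,0.12,0],
    [-1,0,0,0.1,0],
    [-1,0,0,0,0]
  ]
}}

```text
clock: 23.15
position: [463.4, -149.8, -2.9]
ee_rot: [1.0, -0.011, 0.004, 0.0]
ft_force: [5.1, 0.9, 10.3]
grip_width: 0.686
grip_force: 71.8
```

```bash
python3 -c "
from held import *
held('divider','w_div5')"
```

```text
tcp [ 463.4 -149.8   -2.9] cam [ 536.2 -151.6  139.5] axis [-0.29  0.01 -0.96]
0.59 19915 n [-0.008 -0.     1.   ] tilt 0.5 0.55 [[-40.2, -28.3, 15.1], [9.4, -0.3, 16.4], [45.8, 27.4, 17.8]]
```

Emit:
{"fn": "step_arm", "kwargs": {
  "increments": [
    [1,0,0,0,0],
    [1,0,0,0,0],
    [1,0,0,0,0],
    [1,0,0,0,0]
  ]
}}

```text
clock: 23.75
position: [458.9, -149.5, -4.9]
ee_rot: [1.0, -0.011, -0.0, -0.0]
ft_force: [0.0, -0.3, -0.4]
grip_width: 0.998
grip_force: 0.0
```

```bash
python3 - <<'E'
from obj import *
print(bot.read_state()["position"].round(1))
for cam in("wrist","top","scene"):
    im,W,P=planes(cam,[380,-184,9],[535,-115,18])
    if len(P)>50:
        print(cam,len(P),"x",np.percentile(P[:,0],[.3,1,99,99.7]).round(1),"y",np.percentile(P[:,1],[.3,1,99,99.7]).round(1),np.median(P[:,2]).round(1)); 
        Q=P[P[:,0]>450]; (cx,cy),sz,a=cv2.minAreaRect(Q[:,:2].astype(np.float32)); print(cx,cy,sz,a)
E
```

```text
[ 458.9 -149.5   -4.9]
wrist 23053 x [416.8 418.5 509.5 510. ] y [-180.2 -179.4 -121.  -120.2] 13.1
479.98876953125 -150.39356994628906 (60.76309585571289, 60.655433654785156) 89.20369720458984
top 294 x [401.  403.5 511.6 511.9] y [-172.5 -170.4 -116.3 -116. ] 13.0
498.0565185546875 -129.12973022460938 (22.171667098999023, 27.988367080688477) 87.2573471069336
scene 467 x [421.1 421.6 510.3 510.8] y [-180.3 -179.9 -120.6 -120. ] 13.6
481.118896484375 -150.46128845214844 (59.96040725708008, 62.09025573730469) 88.99861907958984
```

Emit:
{"fn": "step_arm", "kwargs": {
  "increments": [
    [1,-0.3,0.07,-0.3,0],
    [1,0,0,0,0],
    [-1,0,0,0,0],
    [-1,0,0,0,0],
    [-1,0,0,0,0],
    [-1,0,0,0,0],
    [-1,0,0,0,0]
  ]
}}

```text
clock: 24.78
position: [456.3, -150.2, -1.3]
ee_rot: [1.0, -0.011, 0.0, 0.0]
ft_force: [-1.8, 1.1, 8.1]
grip_width: 0.681
grip_force: 63.7
```

Emit:
{"fn": "step_arm", "kwargs": {
  "increments": [
    [-1,0,0,-0.5,0],
    [-1,0,0,-2.5,0],
    [-1,0,0,-4.5,0],
    [-1,0,0,-5,0],
    [-1,0,0,-4.5,-3.8],
    [-1,0,0,0,-3.9],
    [-1,0.3,-3,0,0],
    [-1,0.5,-5,0,0],
    [-1,0.55,-5.5,0,0],
    [-1,0.55,-5.5,0,0]
  ]
}}

```text
clock: 26.02
position: [453.6, 42.2, 168.5]
ee_rot: [0.998, 0.056, 0.0, 0.0]
ft_force: [0.4, 0.4, -0.1]
grip_width: 0.683
grip_force: 64.8
```

Emit:
{"fn": "step_arm", "kwargs": {
  "increments": [
    [-1,0.55,-5.5,0,0],
    [-1,0.55,-5.5,0,0],
    [-1,0.55,-5.5,0,0],
    [-1,0.5,-5.0,0,0],
    [-1,0.45,-4.4,0,0],
    [-1,0.4,-4,0,0],
    [-1,0,0,0,0],
    [-1,0,0,0,0]
  ]
}}

```text
clock: 27.02
position: [450.3, 340.1, 167.9]
ee_rot: [0.998, 0.056, -0.0, 0.001]
ft_force: [0.8, -0.5, -0.9]
grip_width: 0.686
grip_force: 64.8
```

```bash
cat > over.py <<'E'
from cad import *
def over(name,zlo,zhi):
    W,s=cad(name); print(s["ee_rot"].round(4),s["grip_width"])
    P=W.reshape(-1,3); p=s["position"]; a=np.radians(6.5); e=np.array([[np.cos(a),np.sin(a)],[-np.sin(a),np.cos(a)]])
    q=np.c_[(P[:,:2]-p[:2])@e.T,P[:,2]-p[2]]; q=q[(q[:,2]>zlo)&(q[:,2]<zhi)&(abs(q[:,1])<37)&(q[:,0]>-10)&(q[:,0]<80)]
    print("held: ",len(q),np.percentile(q,[1,50,99],axis=0).round(1).tolist()); Q,n,sd=plane_rect(q); print("n",n.round(3),cv2.minAreaRect(Q[:,:2].astype(np.float32)))
E
python3 -c "
from over import *
over('w_o1',8,28)"
```

```text
tcp [450.3 340.1 167.9] cam [523.8 348.4 309.6] axis [-0.29 -0.03 -0.96]
76 1372 502.1 347.0 [24.4 82.8] 6.4 79.1 [485.8 304.8  76.2] [518.7 388.9  81.4]
8 1341 511.7 348.5 [23.5 99.9] 6.5 11.0 [497.1 299.1   8.1] [528.7 399.   14.8]
[ 9.985e-01  5.560e-02 -3.000e-04  7.000e-04] 0.6858486852580016
held:  18046 [[-9.2, -31.7, 11.0], [23.8, -0.1, 14.3], [53.5, 31.3, 25.7]]
n [ 0.001 -0.     1.   ] ((21.86446189880371, -0.0670928955078125), (71.15149688720703, 63.743167877197266), 89.9278793334961)
```

Emit:
{"fn": "step_arm", "kwargs": {
  "increments": [
    [-1,-0.03,-0.14,2,0],
    [-1,0,0,3,0],
    [-1,0,0,2,0],
    [-1,0,0,1.0,0],
    [-1,0,0,0.8,0],
    [-1,0,0,0.8,0],
    [-1,0,0,0.5,0],
    [-1,0,0,0,0]
  ]
}}

```text
clock: 28.08
position: [449.8, 342.5, 67.1]
ee_rot: [0.998, 0.056, -0.0, 0.0]
ft_force: [-0.8, 0.3, -0.6]
grip_width: 0.678
grip_force: 64.8
```

Emit:
{"fn": "step_arm", "kwargs": {
  "increments": [
    [-1,0,0,0.3,0],
    [-1,0,0,0.2,0],
    [-1,0,0,0.15,0],
    [-1,0,0,0,0]
  ]
}}

```text
clock: 28.58
position: [449.9, 342.6, 60.7]
ee_rot: [0.998, 0.056, -0.0, 0.0]
ft_force: [-0.3, -1.1, -1.2]
grip_width: 0.682
grip_force: 64.8
```

Emit:
{"fn": "step_arm", "kwargs": {
  "increments": [
    [-1,0,0.08,0.08,0],
    [-1,0,0,0.08,0],
    [-1,0,0,0.04,0],
    [-1,0,0,0,0]
  ]
}}

```text
clock: 29.08
position: [450.0, 341.8, 58.8]
ee_rot: [0.998, 0.056, 0.0, 0.0]
ft_force: [-0.2, -0.1, -0.2]
grip_width: 0.683
grip_force: 64.8
```

Emit:
{"fn": "step_arm", "kwargs": {
  "increments": [
    [-1,0,0,0.07,0],
    [-1,0,0,0.04,0],
    [-1,0,0,0,0]
  ]
}}

```text
clock: 29.45
position: [450.1, 341.8, 58.7]
ee_rot: [0.998, 0.056, 0.0, 0.0]
ft_force: [-3.0, -3.6, 11.5]
grip_width: 0.682
grip_force: 66.1
```

Emit:
{"fn": "step_arm", "kwargs": {
  "increments": [
    [1,0,0,0,0],
    [1,0,0,0,0],
    [1,0,0,0,0],
    [1,0,0,-2,0],
    [1,0,0,-5,0],
    [1,0,0,-6,0],
    [1,-0.2,2.8,0,0],
    [1,-0.42,5.5,0,0],
    [1,-0.42,5.5,0,0],
    [1,-0.42,5.5,0,0]
  ]
}}

```text
clock: 30.7
position: [457.3, 146.9, 189.1]
ee_rot: [0.998, 0.056, 0.001, -0.0]
ft_force: [0.6, -0.3, -0.6]
grip_width: 0.998
grip_force: 0.0
```

Emit:
{"fn": "step_arm", "kwargs": {
  "increments": [
    [1,-0.42,5.5,0,0],
    [1,-0.42,5.5,0,0],
    [1,-0.42,5.5,0,0],
    [1,-0.42,5.5,0,0],
    [1,-0.42,5.5,0,0],
    [1,-0.42,5.5,0,0],
    [1,-0.42,5.5,0,0],
    [1,-0.42,5.5,0,0],
    [1,-0.2,2.8,0,0],
    [1,0,0,0,0]
  ]
}}

```text
clock: 31.95
position: [473.4, -323.3, 188.8]
ee_rot: [0.999, 0.054, 0.0, 0.001]
ft_force: [1.0, 1.0, -0.7]
grip_width: 0.999
grip_force: 0.0
```

```bash
cat > tin.py <<'E'
from look import *
def circ(P):
    h=cv2.convexHull(P[:,:2].astype(np.float32)).reshape(-1,2); return cv2.minEnclosingCircle(h)
if __name__=="__main__":
    im,W,s=look("w_tin"); P=W.reshape(-1,3); Q=P[(P[:,2]>31)&(P[:,2]<42)&(abs(P[:,0]-474)<50)&(abs(P[:,1]+322)<50)]
    print(len(Q),circ(Q),np.median(Q,axis=0).round(1))
    for cam in("top","scene"):
        im,d=eyes.camera(cam); save("d_"+cam,im); V=world(cam,d); b=V.reshape(-1,3); b=b[(b[:,0]>380)&(b[:,0]<520)&(b[:,1]>300)&(b[:,1]<385)&(b[:,2]>69)&(b[:,2]<77)]
        if len(b)>30: b,n,sd=plane_rect(b); print(cam,len(b),"board top z",b[:,2].mean().round(1),n.round(3),b.mean(0).round(1))
E
python3 tin.py
```

```text
tcp [ 473.4 -323.3  188.8] cam [ 546.7 -315.4  330.6] axis [-0.29 -0.03 -0.96]
2688 ((472.35198974609375, -323.77593994140625), 30.52075958251953) [ 473.9 -323.6   35.4]
top 1221 board top z 73.1 [-0.001  0.001  1.   ] [450.8 343.5  73.1]
scene 615 board top z 73.7 [ 0.003 -0.002  1.   ] [452.6 340.3  73.7]
```

Emit:
{"fn": "step_arm", "kwargs": {
  "increments": [
    [1,0,0,5,0],
    [1,0,0,5,0],
    [1,0,0,4.5,0],
    [1,0,0,2.8,0],
    [1,0,0,1.1,0],
    [1,0,0,0,0],
    [-1,0,0,0,0],
    [-1,0,0,0,0],
    [-1,0,0,0,0],
    [-1,0,0,0,0]
  ]
}}

```text
clock: 33.35
position: [475.0, -321.4, 5.6]
ee_rot: [0.998, 0.056, 0.001, 0.001]
ft_force: [-1.1, 0.2, 7.5]
grip_width: 0.685
grip_force: 63.6
```

Emit:
{"fn": "step_arm", "kwargs": {
  "increments": [
    [-1,0,0,0,0],
    [-1,0,0,-0.5,0],
    [-1,0,0,-3,0],
    [-1,0,0,-5,0],
    [-1,0,0,-5,0],
    [-1,0,0,-4,0],
    [-1,0.2,-2.8,0,0],
    [-1,0.42,-5.5,0,0],
    [-1,0.42,-5.5,0,0],
    [-1,0.42,-5.5,0,0]
  ]
}}

```text
clock: 34.6
position: [466.3, -125.6, 179.1]
ee_rot: [0.998, 0.056, 0.0, 0.0]
ft_force: [1.7, 0.7, -2.1]
grip_width: 0.681
grip_force: 65.3
```

Emit:
{"fn": "step_arm", "kwargs": {
  "increments": [
    [-1,0.42,-5.5,0,0],
    [-1,0.42,-5.5,0,0],
    [-1,0.42,-5.5,0,0],
    [-1,0.42,-5.5,0,0],
    [-1,0.42,-5.5,0,0],
    [-1,0.42,-5.5,0,0],
    [-1,0.42,-5.5,0,0],
    [-1,0.42,-5.5,0,0],
    [-1,0.2,-2.8,0,0],
    [-1,0,0,0,0]
  ]
}}

```text
clock: 35.85
position: [448.7, 344.6, 179.0]
ee_rot: [0.998, 0.058, -0.0, -0.001]
ft_force: [-0.5, -1.1, -3.4]
grip_width: 0.69
grip_force: 65.3
```

```bash
python3 - <<'E'
from cad import *
from tin import circ
W,s=cad("w_tin2"); p=s["position"]; P=W.reshape(-1,3)-p; Q=P[(P[:,2]>22)&(P[:,2]<40)&(np.linalg.norm(P[:,:2],axis=1)<45)&(abs(P[:,1])<29)]
Q,n,sd=plane_rect(Q); print(len(Q),"tin rel",circ(Q),np.percentile(Q,[1,50,99],axis=0).round(1).tolist(),n.round(3)); print(s["ee_rot"].round(4),s["grip_width"])
E
```

```text
tcp [448.7 344.6 179. ] cam [522.1 352.7 320.7] axis [-0.29 -0.03 -0.96]
76 1576 496.4 346.4 [35.9 82.6] 6.7 79.1 [474.1 303.8  76.1] [519.  389.2  81.4]
8 2461 462.3 342.5 [123.2 100.3] 6.8 11.0 [399.9 285.5   8.1] [528.8 399.2  14.9]
12576 tin rel ((-0.6702084541320801, -0.6948995590209961), 31.8636417388916) [[-29.5, -27.9, 28.3], [0.6, -0.2, 29.6], [26.2, 27.4, 30.8]] [ 0.004 -0.003  1.   ]
[ 9.983e-01  5.790e-02 -1.000e-04 -8.000e-04] 0.689673894364855
```

Emit:
{"fn": "step_arm", "kwargs": {
  "increments": [
    [-1,0.12,0.3,1.5,0],
    [-1,0,0,3,0],
    [-1,0,0,2.5,0],
    [-1,0,0,1.2,0],
    [-1,0,0,0.6,0],
    [-1,0,0,0.4,0],
    [-1,0,0,0.2,0],
    [-1,0,0,0,0]
  ]
}}

```text
clock: 36.9
position: [451.8, 339.1, 85.0]
ee_rot: [0.998, 0.056, 0.0, -0.0]
ft_force: [-0.4, 0.7, -2.8]
grip_width: 0.682
grip_force: 65.3
```

Emit:
{"fn": "step_arm", "kwargs": {
  "increments": [
    [-1,0,0,0.1,0],
    [-1,0,0,0.08,0],
    [-1,0,0,0,0]
  ]
}}

```text
clock: 37.28
position: [451.5, 339.0, 82.9]
ee_rot: [0.998, 0.056, -0.0, 0.0]
ft_force: [-0.1, 0.1, -1.6]
grip_width: 0.682
grip_force: 65.3
```

Emit:
{"fn": "step_arm", "kwargs": {
  "increments": [
    [-1,-0.1,-0.29,0,0],
    [-1,0,0,0.1,0],
    [-1,0,0,0.08,0],
    [-1,0,0,0,0],
    [-1,0,0,0,0]
  ]
}}

```text
clock: 37.9
position: [450.3, 341.7, 81.1]
ee_rot: [0.998, 0.056, -0.0, 0.0]
ft_force: [-0.2, -0.4, -2.5]
grip_width: 0.687
grip_force: 65.3
```

```bash
python3 - <<'E'
from cad import *
for i in range(2): s=bot.read_state(); print(s["position"].round(1),s["ft_force"].round(1)); W,s=cad("w_tin3")
p=s["position"]; P=W.reshape(-1,3)-p; Q=P[(P[:,2]>22)&(P[:,2]<40)&(np.linalg.norm(P[:,:2],axis=1)<45)&(abs(P[:,1])<29)]
Q,n,sd=plane_rect(Q); print(np.percentile(Q,[1,50,99],axis=0).round(1).tolist())
P=W.reshape(-1,3); a=np.radians(6.5); e=np.array([[np.cos(a),np.sin(a)],[-np.sin(a),np.cos(a)]])
b=P[(P[:,2]>71)&(P[:,2]<75.5)&(P[:,0]>460)&(P[:,0]<525)&(P[:,1]>305)&(P[:,1]<385)]; q=(b[:,:2]-[450,341.5])@e.T; q=q[abs(q[:,1])<36]
print("board",len(q),np.percentile(q,[1,99],axis=0).round(1))
E
```

```text
[450.3 341.7  81.1] [-0.2 -0.4 -2.5]
tcp [450.3 341.7  81.1] cam [523.7 349.7 222.8] axis [-0.29 -0.03 -0.96]
76 5573 449.5 341.1 [130.4  82.7] 6.6 79.1 [380.6 296.1  76. ] [518.9 389.2  84. ]
8 3504 471.8 343.3 [103.3 100.5] 6.4 11.0 [415.3 288.6   8.1] [528.  398.4  15. ]
[450.3 341.7  81.1] [ 0.  -0.1 -2.9]
tcp [450.3 341.7  81.1] cam [523.7 349.7 222.8] axis [-0.29 -0.03 -0.96]
76 5584 449.5 341.3 [130.4  82.6] 6.6 79.1 [380.5 296.   76. ] [518.9 389.3  84. ]
8 3498 471.9 343.3 [103.1 100.6] 6.4 11.0 [415.6 288.9   8.3] [528.  398.3  15. ]
[[-29.5, -27.8, 28.3], [0.7, -0.2, 29.6], [26.2, 27.5, 30.8]]
board 7537 [[ 13.8 -33.4]
 [ 59.7  32.7]]
```

Centred. Lower the last ~1.5 mm.

Emit:
{"fn": "step_arm", "kwargs": {
  "increments": [
    [-1,0,0,0.05,0],
    [-1,0,0,0.05,0],
    [-1,0,0,0.05,0],
    [-1,0,0,0,0]
  ]
}}

```text
clock: 38.5
position: [450.2, 341.8, 79.7]
ee_rot: [0.998, 0.056, -0.0, 0.0]
ft_force: [-0.8, -0.7, -0.7]
grip_width: 0.683
grip_force: 65.6
```

Emit:
{"fn": "step_arm", "kwargs": {
  "increments": [
    [-1,0,0,0.05,0],
    [-1,0,0,0,0]
  ]
}}

```text
clock: 38.75
position: [450.2, 341.7, 79.6]
ee_rot: [0.998, 0.056, 0.0, 0.0]
ft_force: [-1.9, -2.3, 5.8]
grip_width: 0.687
grip_force: 66.3
```

Contact; release, rise and check.

Emit:
{"fn": "step_arm", "kwargs": {
  "increments": [
    [1,0,0,0,0],
    [1,0,0,0,0],
    [1,0,0,0,0],
    [1,0,0,-2,0],
    [1,0,0,-5,0],
    [1,0,0,-5,0],
    [1,0,5,0,0],
    [1,0,5,0,0],
    [1,0,5,0,0],
    [1,0,0,0,0]
  ]
}}

```text
clock: 40.0
position: [467.7, 187.9, 198.9]
ee_rot: [0.999, 0.052, -0.0, 0.001]
ft_force: [0.2, 0.6, 0.6]
grip_width: 0.998
grip_force: 0.0
```

```bash
python3 - <<'E'
from cad import *
from tin import circ
a=np.radians(6.5); e=np.array([[np.cos(a),np.sin(a)],[-np.sin(a),np.cos(a)]])
for cam in("top","scene","wrist"):
    c=calib(cam); im,d=eyes.camera(cam); W=world(cam,d,c); save("fin_"+cam,im); P=W.reshape(-1,3)
    P=P[(abs(P[:,0]-450)<85)&(abs(P[:,1]-341)<62)]
    po=P[(P[:,2]>76)&(P[:,2]<83)]; po=po[np.linalg.norm(po[:,:2]-[450,341],axis=1)>55]; r=cv2.minAreaRect(po[:,:2].astype(np.float32))
    t=P[(P[:,2]>105)&(P[:,2]<116)]
    print(cam,"posts",np.round(r[0],1),np.round(r[1],1),"tin",circ(t),t[:,2].mean().round(1),plane_rect(t)[1].round(3))
    b=P[(P[:,2]>71)&(P[:,2]<75.5)]
    if len(b)>50: print("  board",len(b),b[:,2].mean().round(1),plane_rect(b)[1].round(3))
im=cv2.imread("pics/fin_top.png"); w=cv2.imread("pics/fin_wrist.png"); cv2.imwrite("pics/fin.png",np.hstack([cv2.resize(im[190:290,80:180],(384,384),interpolation=cv2.INTER_NEAREST),w[:,:416]]))
E
```

```text
Traceback (most recent call last):
  File "tin.py", line 3, in circ
    h=cv2.convexHull(P[:,:2].astype(np.float32)).reshape(-1,2); return cv2.minEnclosingCircle(h)
      ^^^^^^^^^^^^^^^^^^^^^^^^^^^^^^^^^^^^^^^^^^^^^^^^^^
AttributeError: 'NoneType' object has no attribute 'reshape'
```

```bash
python3 - <<'E'
from cad import *
from tin import circ
ims=[]
for cam in("top","scene","wrist"):
    c=calib(cam); im,d=eyes.camera(cam); W=world(cam,d,c); save("fin_"+cam,im); P=W.reshape(-1,3)
    P=P[(abs(P[:,0]-450)<85)&(abs(P[:,1]-341)<62)]
    print(cam,len(P),np.histogram(P[:,2],[-10,5,20,60,70,78,90,105,116,200])[0])
    t=P[(P[:,2]>100)&(P[:,2]<118)]; po=P[(P[:,2]>76)&(P[:,2]<83)]; po=po[np.linalg.norm(po[:,:2]-[450,341],axis=1)>55]
    if len(t)>20 and len(po)>20:
        r=cv2.minAreaRect(po[:,:2].astype(np.float32)); print("  posts",np.round(r[0],1),np.round(r[1],1),"tin",circ(t),t[:,2].mean().round(1),plane_rect(t)[1].round(3))
    b=P[(P[:,2]>71)&(P[:,2]<75.5)]
    if len(b)>50: print("  board",len(b),b[:,2].mean().round(1),plane_rect(b)[1].round(3))
sc=cv2.imread("pics/fin_scene.png"); w=cv2.imread("pics/fin_wrist.png"); cv2.imwrite("pics/fin.png",np.hstack([cv2.resize(sc[130:230,300:400],(384,384),interpolation=cv2.INTER_NEAREST),w[:,:416]]))
E
```

```text
top 28 [28  0  0  0  0  0  0  0  0]
scene 2389 [371 451 452 134 380 225  83 293   0]
  posts [448.5 339.6] [137.1  83.7] tin ((448.2251892089844, 339.41864013671875), 31.545255661010742) 109.1 [ 0.004 -0.002  1.   ]
  board 269 73.3 [-0.002  0.004  1.   ]
wrist 19479 [2811 2762 2154  856 4262 2335  530 3769    0]
  posts [448.3 340.7] [132.8  83.5] tin ((447.7929992675781, 341.0895690917969), 31.02729034423828) 108.9 [ 0.003 -0.003  1.   ]
  board 3729 73.1 [ 0.    -0.002  1.   ]
```

View pics/fin.png

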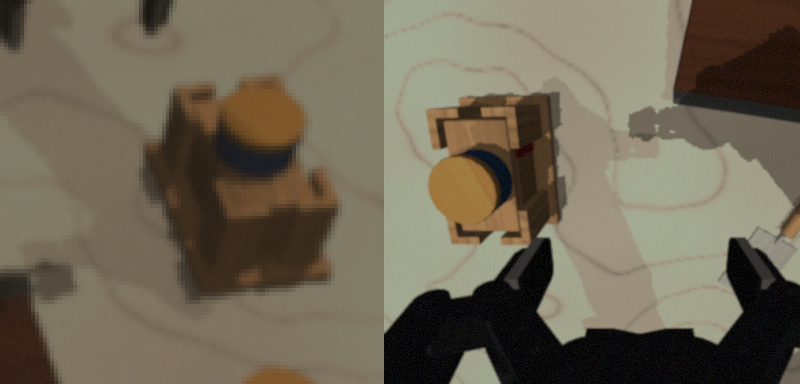

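The scene crop (left half) and wrist view (right half) show the box, board and tin stacked level between the posts. The tin's lid is at (262,118) in the scene crop and (463,188) in the combined image. The tin's centre is within 1 mm of the posts' centre, so I'm handing in.

```bash
python3 -c "
from workcell import hand_in
print(hand_in())"
```

```text
the job is handed in; nothing more can be done
None
```

The gift order is packed and handed in at about 40 s: box, board and tin sit level and centred in the caddy, and the spatula, jam jar and muffin plate were never touched; the verdict was not shown.

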